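# Show which cutter is missing from the box

### The job

Put a fingertip in the recess of the wooden cutter box's lid and push the lid all the way open to its stop. Then point at the one bay that has no cutter in it, so that the apprentice can see which one to look for: bring the fingertips two or three centimetres above the rim of the box over the middle of the empty bay, touching nothing, hold there for two seconds and finish still pointing. Do not touch the cutters, and leave the things around the box where they stand.

Things in the scene. Friction and masses are not known exactly. Their poses are not given: they have to be found in the camera images.
- lid (a joint): how far the sliding lid of the cutter box is open, in m: 0 shut, 0.180 at its stop (all five cutter bays uncovered). It starts 0 to 30 mm open, slides along the box's +y without any spring, drags with about 2 N and stays where it is left.
- finger_recess (a point): centre of the finger recess in the lid, at the level of the lid's top face (56 mm above the table). The recess is a rectangular pocket, 64 mm along the box's x and 46 mm along the box's y, 8 mm deep, steel-lined floor; it moves with the lid. Its axes are the box's; +y is the way the lid opens.
- toolbox: pale wooden box fixed to the table, 160 (x) by 244 (y) by 56 mm high, darker lid flush with the rim. Origin on the table under its middle (y spans -124 to +120 mm). Five bays 32 (y) by 140 mm (x), middles at y = -98, -62, -26, 10, 46 mm, floor 9 mm up; four hold a cutter, one is empty. A sixth bay at the +y end (strop) stays under the lid and does not count. The open lid juts out to y = +300 mm.
- empty_mouth (a point): middle of the empty bay, at the level of the box's rim (56 mm above the table, 47 mm above the bay's cork floor). Axes as the box's: x along the bay, y across it. Hidden under the lid at first.
- cutter_flat: palm cutter with a straight 13 mm wide flat edge, loose in one of the bays, lying along the box's x: a dark wooden mushroom handle 25 mm thick, brass ferrule and steel shank, about 115 mm long in all. Origin at its underside in the middle of its bay. Not to be touched.
- cutter_skew: palm cutter with a slanted 9 mm edge, loose in one of the bays, lying along the box's x: a dark wooden mushroom handle 25 mm thick, brass ferrule and steel shank, about 115 mm long in all. Origin at its underside in the middle of its bay. Not to be touched.
- cutter_v: palm cutter with a V-shaped edge, loose in one of the bays, lying along the box's x: a dark wooden mushroom handle 25 mm thick, brass ferrule and steel shank, about 115 mm long in all. Origin at its underside in the middle of its bay. Not to be touched.
- cutter_u: palm cutter with a shallow U-shaped edge, loose in one of the bays, lying along the box's x: a dark wooden mushroom handle 25 mm thick, brass ferrule and steel shank, about 115 mm long in all. Origin at its underside in the middle of its bay. Not to be touched.
- ink_bottle: black plastic ink bottle with a pointed spout, 42 mm across, 118 mm tall, origin at its underside. Leave alone.
- brush_pot: white ceramic pot with brushes, 78 mm across, about 225 mm tall with the brushes; origin at its underside. Leave alone.
- tumbler: green drinking tumbler with a white lid, 82 mm across, 196 mm tall; origin at its underside. Leave alone.
- ink_roller: ink roller lying on the table: rubber roller 32 mm by 80 mm in a steel frame with a wooden handle, 155 mm long, 32 mm high; origin under the middle of the roller, the handle towards its own -x. Leave alone.

How it is judged:
On the way, in this order (a step that is already met when the one before it is completed fails the run):
1. the lid is pushed open to its stop (170 of 180 mm or more) (value of joint lid above 0.17 m), for 0.2 s.
2. the fingers point at the empty bay from just above, touching nothing, for two seconds (y of the grasp point in the frame of empty_mouth between -0.015 and 0.015 m and x of the grasp point in the frame of empty_mouth between -0.03 and 0.03 m and z of the grasp point in the frame of empty_mouth between 0.022 and 0.085 m and contact force between the fingers and toolbox below 0.3 N and value of joint lid above 0.17 m), for 2 s.
At the end, for the whole second after the job is handed in: Lid open 170 mm or more; grasp point (19 mm behind the fingertips) over the empty bay: within 15 mm of its middle across, 30 mm along, 22 to 85 mm above the box's rim, no contact. Cutters within 6 mm, things around the box within 10 mm of where they were (all of step 2 and distance of each of cutter_flat, cutter_skew, cutter_v, cutter_u from where it was at the start of the episode below 0.006 m and distance of each of ink_bottle, brush_pot, tumbler, ink_roller from where it was at the start of the episode below 0.01 m); the robot touches nothing.
It fails at once if a cutter is touched by the fingers, shifted or lifted (6 mm) (distance of any of cutter_flat, cutter_skew, cutter_v, cutter_u from where it was at the start of the episode above 0.006 m or contact force between the fingers and cutter_flat above 0.3 N or contact force between the fingers and cutter_skew above 0.3 N or contact force between the fingers and cutter_v above 0.3 N or contact force between the fingers and cutter_u above 0.3 N).
It fails at once if a thing beside the box is shifted or lifted (10 mm) or tipped (distance of any of ink_bottle, brush_pot, tumbler, ink_roller from where it was at the start of the episode above 0.01 m or angle between any of ink_bottle, brush_pot, tumbler, ink_roller's own z axis and vertical above 0.3 rad).
It also fails if it takes over 51 s, if anything falls off the work surface, if the arm or the gripper's body presses on something with over 40 N, if the wrist force passes 120 N, or if a joint passes its speed limit or range.

### The arm

A 7-joint arm with a two-finger parallel gripper is mounted at the origin on the work surface. World frame = base frame: x ahead of the robot, y to its left, z up, the work surface at z = 0. Lengths are in m, angles in rad, forces in N, time in s.
With the tool pointing down it reaches from about 0.35 to 0.9 m from the base axis. Payload 7.2 kg.
Tool frame: the origin (TCP) lies at the very end of the fingers, on their centre line; the grasp point (between the pads) lies 19 mm behind it; z points along the fingers, y is the line along which they close (so a half turn about z gives the same grasp; the last joint's range is limited). The gripper opens to 88 mm and grips with 3 to 60 N. Pads are 20 mm wide; open, the fingers measure 115 mm over their backs; the gripper's body (75 mm by 178 mm) begins 61 mm behind the grasp point.
Start: joints at [-1.174, 0.411, -0.013, 1.596, 0.006, 1.134, -0.082], TCP at [0.28, 0.559, 0.223] pointing down, gripper open.
Joint ranges: [-2.95, 2.95], [-0.29, 1.99], [-1.47, 1.44], [0.14, 2.54], [-1.03, 4.17], [0.13, 1.85], [-2.86, 2.86]. Speed limits (rad/s): [2.39, 2.39, 3.01, 3.01, 3.14, 3.14, 3.14].

### API

Orientations are given as a 3x3 rotation matrix whose columns are the frame's x, y, z axes.
In Python, from workcell import monitor, vision, arm gives the robot as it stands.
- The arm moves only by the shell command python3 -m crank 'ROWS' [FORCE]. ROWS is JSON, a list of rows, each a list of 7 numbers: the shift along the tool's x, y, z scaled (see below), then the turn, a rotation vector about the tool's x, y, z scaled (see below), then the closure, from -1 (fully open) to 1 (shut). A call has 1 to 12 rows; each row shifts and turns the commanded pose from where the row before left it, along the tool's axes as they then stand; what a row does not reach is not made up. The controller multiplies each number of a shift by 0.5 m and each number of a turn by 0.1 rad. A row lasts 1/10 s, in which the tool goes at most 50 mm and 8.59 degrees, less where a joint would pass 70% of its speed; a pose out of reach is approached as far as the arm can. A call with a number of a shift or a turn outside -1 to 1 is refused whole. A call with a gripper value outside its range is refused whole. The fingers move at their own pace and stop on an object; FORCE is the grip in N (left out, the last holds). Time passes only in rows, so rows that do not move let the fingers close. It gives the time, the measured TCP pose, the force, the opening and the grip force at its end, in the units of the state.
- monitor.get_obs(): the state, without advancing time (a new reading comes with each control period).
- vision.snapshot(name): name is "scene" or "top" or "wrist"; returns (picture, depth): 420x560x3 uint8, red, green, blue; 420x560 float32, m along the optical axis (not along the pixel's ray), 0 where there is no reading.
- vision.camera_params(name): a dict with "camera_matrix" (3x3 intrinsics, pixels), "world_from_camera" (4x4, takes a point from camera to world coordinates); the wrist camera has in their place "T_tool_cam" (4x4, takes a point from camera to tool coordinates, whose origin is the TCP and whose axes are the flange's). Camera axes: x right, y down, z forward; pixel columns grow to the right and rows downward; lengths in m; the calibration is good to about 2 mm. A picture is of the moment at which its call begins: read the wrist's pose just before it. camera_params takes no time and is no camera call.
- arm.sign_off(): hands the job in; it is judged then, once.
Trained networks look in the newest picture that a camera, given by its name, has taken for a name from the list of things; names that differ only in an ending like _2 or _b are one class to them, and where a whole thing is asked for, a point or a joint stands for the part that bears it (a point fixed in the world has none). Each returns a list of dicts, best first, with "conf" (0 to 1); they miss things now and then, are a little off and sometimes report something else, mostly with a low value. They report only what shows in the picture. A call takes as long as a camera call.
- vision.trace(name, camera): "pixels" (420x560 bool, what is visible of it) and "xy" ([column, row] in pixels, amid what is visible of it).
The state is a dict: "time": time; "joint_positions": joint angles; "joint_vel": joint speeds; "joint_torque": joint torques, N m; "ee_pos": TCP position; "tool_rot": TCP orientation; "force": force on the tool from outside, world axes, zero at the start; "wrist_torque": the same for the moment, N m; "opening": opening from 0.0 (shut) to 1.0 (fully open); "grasp_force": force on a finger pad.
Only numpy, scipy, OpenCV 4.12 (cv2) and the standard library are available. Lean on these libraries where they do the work, as an engineer would, in place of code of your own. Each camera call takes 0.05 s, during which the arm holds its last target. There are 200 camera calls.

## Working session

There is one attempt and no reset: what is moved stays moved. The work goes in short steps, Python scripts to look and compute and a shell command to move; the robot and the scene stay as the last step left them, time stands still between calls to the robot, and variables do not carry over. Pictures are saved under pics/ and viewed, at most 10 in all, crops included, and the job is handed in when it is done.

```bash
mkdir -p pics; ls; cat > h.py <<'E'
import numpy as np, cv2
from workcell import monitor, vision, arm
def cloud(cam, depth):
    p=vision.camera_params(cam); K=np.array(p["camera_matrix"])
    if cam=="wrist":
        o=monitor.get_obs(); T=np.eye(4); T[:3,:3]=o["tool_rot"]; T[:3,3]=o["ee_pos"]; T=T@np.array(p["T_tool_cam"])
    else: T=np.array(p["world_from_camera"])
    v,u=np.mgrid[:420,:560]
    c=np.stack([(u-K[0,2])/K[0,0]*depth,(v-K[1,2])/K[1,1]*depth,depth],-1)
    return c@T[:3,:3].T+T[:3,3]
E
python3 - <<'E'
from h import *
np.set_printoptions(precision=3,suppress=True)
o=monitor.get_obs(); print(o["time"],o["ee_pos"],o["tool_rot"],o["opening"])
im,d=vision.snapshot("top"); cv2.imwrite("pics/top0.png",im[...,::-1]); P=cloud("top",d)
ok=d>0
for n in ["toolbox","finger_recess","ink_bottle","brush_pot","tumbler","ink_roller"]:
    for r in vision.trace(n,"top")[:2]:
        m=r["pixels"]&ok; q=P[m]
        print(n,r["conf"],r["xy"],m.sum(), np.median(q,0) if len(q) else "", q.min(0) if len(q) else "", q.max(0) if len(q) else "")
        if n=="toolbox":
            s=q[abs(q[:,2]-.056)<.008]; print(" rect",cv2.minAreaRect(s[:,:2].astype(np.float32)*1000), len(s))
E
```

```text
pics
0.0 [0.28  0.558 0.222] [[-0.894  0.448 -0.001]
 [ 0.448  0.894 -0.001]
 [-0.    -0.002 -1.   ]] 0.9987774603678424
toolbox 0.87 [323.3, 250.8] 11060 [ 0.523 -0.065  0.055] [ 0.43  -0.209 -0.004] [0.63  0.073 0.061]
 rect ((525.1016235351562, -64.03207397460938), (259.399169921875, 160.50096130371094), 82.75949096679688) 10143
finger_recess 0.62 [315.7, 249.9] 8824 [ 0.525 -0.051  0.055] [ 0.444 -0.185 -0.004] [0.612 0.074 0.061]
ink_bottle 0.74 [373.8, 188.1] 497 [ 0.64  -0.16   0.074] [ 0.627 -0.185  0.003] [ 0.666 -0.147  0.118]
brush_pot 0.66 [467.1, 252.4] 2447 [ 0.522 -0.33   0.075] [ 0.483 -0.504 -0.004] [ 0.578 -0.284  0.229]
brush_pot 0.26 [317.0, 246.7] 8635 [ 0.524 -0.051  0.055] [ 0.444 -0.177  0.008] [0.612 0.073 0.061]
tumbler 0.61 [221.0, 124.1] 2427 [0.724 0.134 0.172] [ 0.7    0.092 -0.003] [0.867 0.179 0.197]
ink_roller 0.83 [327.3, 180.1] 1181 [ 0.674 -0.076  0.025] [ 0.62  -0.131 -0.003] [ 0.769 -0.016  0.034]
```

```bash
python3 - <<'E'
import cv2
im=cv2.imread("pics/top0.png"); cv2.imwrite("pics/t0c.png",cv2.resize(im[90:340,180:510],None,fx=2.4,fy=2.4,interpolation=cv2.INTER_CUBIC))
E
```

```text
(no output)
```

View pics/t0c.png

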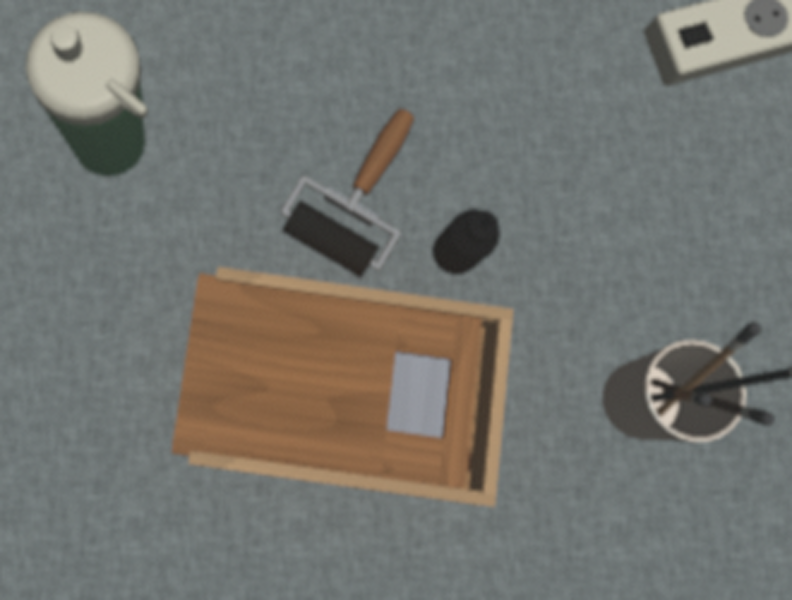

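The top view shows the box with its right end (−y) slightly open and the lid jutting out left (+y). The recess is the grey rectangle at about crop (419,395), i.e. full image (354.6,254.6). The roller, bottle and tumbler are on the far side, and the brush pot is to the right.

```bash
cat > m.py <<'E'
from h import *
np.set_printoptions(precision=4,suppress=True)
im,d=vision.snapshot("top"); P=cloud("top",d)
def at(u,v,z):
    p=vision.camera_params("top");K=np.array(p["camera_matrix"]);T=np.array(p["world_from_camera"])
    r=T[:3,:3]@np.linalg.inv(K)@[u,v,1]; return T[:3,3]+r*(z-T[2,3])/r[2]
def c(x,y,z=.056): return at(180+(x+.5)/2.4-.5,90+(y+.5)/2.4-.5,z)
# recess: low-saturation pixels inside the box
hsv=cv2.cvtColor(im,cv2.COLOR_RGB2HSV); m=((hsv[...,1]<55)&(hsv[...,2]>110)).astype(np.uint8)
win=np.zeros_like(m); win[232:277,335:372]=1; m&=win
v,u=np.nonzero(m); q=np.array([at(a,b,.048)[:2] for a,b in zip(u,v)])
R=cv2.minAreaRect(q.astype(np.float32)*1000); print("recess",R,len(q),P[m>0].mean(0))
A,B=c(513,309),c(494,506)   # -y end corners (far, near)
C,D=c(216,272),c(190,462)
ex=(A-B)/np.linalg.norm(A-B); ey=(C-A)+(D-B); ey/=np.linalg.norm(ey); print(A,B,np.linalg.norm(A-B),ex,ey,ex@ey)
ey2=ey+np.array([-ex[1],ex[0],0]); ey=ey2/np.linalg.norm(ey2); O=(A+B)/2+.124*ey; ex=np.array([ey[1],-ey[0],0])
print("O",O,"ex",ex,"ey",ey,"yaw",np.degrees(np.arctan2(ex[1],ex[0])))
rc=np.r_[np.array(R[0])/1000,.056]; print("recess in box",(rc-O)@ex,(rc-O)@ey)
print(vision.camera_params("wrist")["T_tool_cam"])
E
python3 m.py
```

```text
recess ((518.4978637695312, -124.17950439453125), (45.86650466918945, 64.58287048339844), 82.79237365722656) 783 [ 0.5175 -0.1227  0.0553]
[ 0.5885 -0.2015  0.056 ] [ 0.4306 -0.1811  0.056 ] 0.15918796996576962 [ 0.9918 -0.1279  0.    ] [0.1168 0.9932 0.    ] -0.01110270156773166
O [ 0.5247 -0.0682  0.056 ] ex [ 0.9925 -0.1224  0.    ] ey [0.1224 0.9925 0.    ] yaw -7.027918777658216
recess in box 0.0006865195113246979 -0.056298500775831865
[[-0.0006 -0.9625 -0.2712  0.0737]
 [ 1.     -0.0004 -0.0007  0.0016]
 [ 0.0006 -0.2712  0.9625 -0.1638]
 [ 0.      0.      0.      1.    ]]
```

Measured against the given sizes: the recess is 45.9×64.6 mm, the box is 159 mm wide, and the yaw is −7.1°. All agree. Recess centre is (0.518,−0.124). I'll turn −0.34 rad about tool z, then shift (−0.32,−0.647) in tool axes with the fingers closing.

```bash
python3 -m crank '[[0,0,0,0,0,-0.85,1],[0,0,0,0,0,-0.85,1],[0,0,0,0,0,-0.85,1],[0,0,0,0,0,-0.85,1],[-0.036,-0.072,0,0,0,0,1],[-0.036,-0.072,0,0,0,0,1],[-0.036,-0.072,0,0,0,0,1],[-0.036,-0.072,0,0,0,0,1],[-0.036,-0.072,0,0,0,0,1],[-0.036,-0.072,0,0,0,0,1],[-0.036,-0.072,0,0,0,0,1],[-0.036,-0.072,0,0,0,0,1]]' 20
python3 -m crank '[[-0.036,-0.072,0,0,0,0,1],[-0.036,-0.072,0,0,0,0,1],[-0.036,-0.072,0,0,0,0,1],[-0.036,-0.072,0,0,0,0,1],[-0.036,-0.072,0,0,0,0,1],[-0.036,-0.072,0,0,0,0,1],[-0.036,-0.072,0,0,0,0,1],[-0.036,-0.072,0,0,0,0,1],[-0.036,-0.072,0,0,0,0,1],[-0.02,-0.05,0,0,0,0,1],[0,0,0,0,0,0,1],[0,0,0,0,0,0,1]]'
cat > g.py <<'E'
from h import *
import sys
np.set_printoptions(precision=4,suppress=True)
o=monitor.get_obs(); R=np.array(o["tool_rot"]); p=np.array(o["ee_pos"]); t=np.array(eval(sys.argv[1]))
print(o["time"],p,o["force"],o["opening"],"yaw of tool y",np.degrees(np.arctan2(R[1,1],R[0,1])),"shift tool m",R.T@(t-p))
E
python3 g.py "[.518,-.124,.1]"
```

```text
time: 1.6
ee_pos: [0.3876, 0.2535, 0.2229]
tool_rot: [[-0.992, 0.125, 0.001], [0.125, 0.992, 0.001], [-0.0, 0.001, -1.0]]
force: [0.3, -0.4, 0.6]
opening: 0.004
grasp_force: 0.0
time: 2.8
ee_pos: [0.5142, -0.1128, 0.2225]
tool_rot: [[-0.992, 0.126, -0.0], [0.126, 0.992, 0.0], [0.0, 0.0, -1.0]]
force: [-0.4, 0.6, -0.7]
opening: 0.005
grasp_force: 0.0
2.8 [ 0.5142 -0.1128  0.2225] [-0.4476  0.642  -0.7376] 0.005457488786912387 yaw of tool y 82.77635631329669 shift tool m [-0.0052 -0.0107  0.1225]
```

```bash
python3 -m crank '[[-0.01,-0.021,0.07,0,0,0,1],[0,0,0.07,0,0,0,1],[0,0,0.07,0,0,0,1],[0,0,0.07,0,0,0,1],[0,0,0.02,0,0,0,1],[0,0,0.02,0,0,0,1],[0,0,0.02,0,0,0,1],[0,0,0,0,0,0,1],[0,0,0,0,0,0,1]]'
python3 g.py "[.518,-.124,.052]"
```

```text
time: 3.7
ee_pos: [0.5187, -0.1237, 0.0534]
tool_rot: [[-0.992, 0.124, 0.001], [0.124, 0.992, 0.0], [-0.001, 0.0, -1.0]]
force: [-0.7, 0.2, -0.7]
opening: 0.005
grasp_force: 0.0
3.7 [ 0.5187 -0.1237  0.0534] [-0.7244  0.1746 -0.7228] 0.005396901820336791 yaw of tool y 82.84930680777404 shift tool m [ 0.0006 -0.0004  0.0014]
```

```bash
python3 -m crank '[[0,0.01,0.005,0,0,0,1],[0,0.02,0,0,0,0,1],[0,0.03,0,0,0,0,1],[0,0.03,0,0,0,0,1],[0,0.03,0,0,0,0,1],[0,0.03,0,0,0,0,1],[0,0.03,0,0,0,0,1],[0,0.03,0,0,0,0,1],[0,0.03,0,0,0,0,1],[0,0.03,0,0,0,0,1],[0,0.01,0,0,0,0,1],[0,0,0,0,0,0,1]]'
python3 g.py "[.518,-.124,.0515]"
```

```text
time: 4.9
ee_pos: [0.5351, 0.0168, 0.0498]
tool_rot: [[-0.992, 0.123, -0.001], [0.123, 0.992, 0.001], [0.001, 0.001, -1.0]]
force: [-0.7, -0.1, -0.4]
opening: 0.006
grasp_force: 0.0
4.9 [0.5351 0.0168 0.0498] [-0.6806 -0.0747 -0.4483] 0.006236191045740008 yaw of tool y 82.96228311739404 shift tool m [-0.0002 -0.1418 -0.0017]
```

```bash
python3 -m crank '[[0,0.012,0,0,0,0,1],[0,0.012,0,0,0,0,1],[0,0.012,0,0,0,0,1],[0,0.01,0,0,0,0,1]]'
python3 - <<'E'
from h import *
im,d=vision.snapshot("top"); cv2.imwrite("pics/t1.png",cv2.resize(im[90:340,130:460],None,fx=2.4,fy=2.4,interpolation=cv2.INTER_CUBIC)[...,::-1])
E
```

```text
time: 5.3
ee_pos: [0.5378, 0.0383, 0.0499]
tool_rot: [[-0.992, 0.125, -0.001], [0.125, 0.992, -0.0], [0.001, -0.0, -1.0]]
force: [-1.7, -1.6, -1.1]
opening: 0.007
grasp_force: 1.1
```

View pics/t1.png

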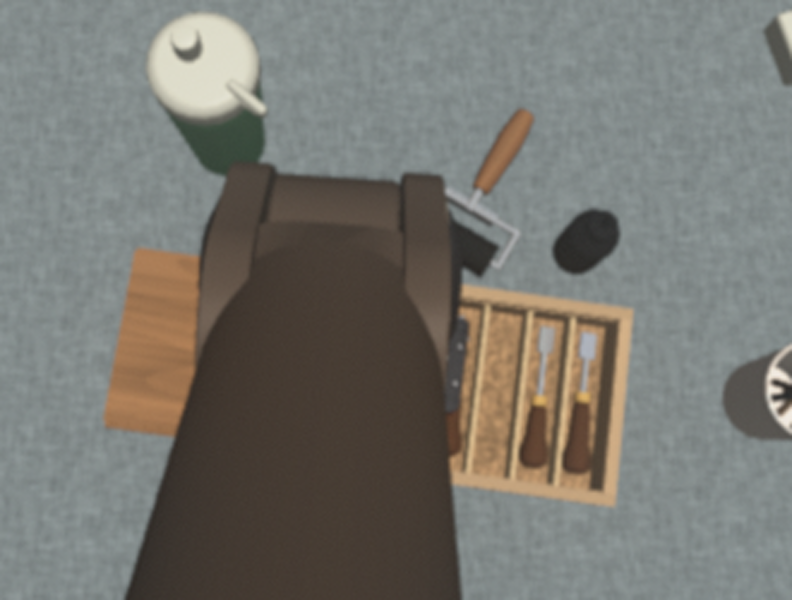

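The lid is moving. Cutters lie in the two right-hand bays, crop (540,400) and (582,400), and the third bay at (495,390) shows bare cork. Pushing on to the stop.

```bash
python3 -m crank '[[0,0.01,0,0,0,0,1],[0,0.01,0,0,0,0,1],[0,0.01,0,0,0,0,1],[0,0,0,0,0,0,1]]'
python3 -m crank '[[0,0.008,0,0,0,0,1],[0,0.008,0,0,0,0,1],[0,0,0,0,0,0,1]]'
```

```text
time: 5.75
ee_pos: [0.5402, 0.0532, 0.0501]
tool_rot: [[-0.992, 0.124, -0.0], [0.124, 0.992, -0.0], [0.0, -0.0, -1.0]]
force: [-1.5, -1.4, -1.6]
opening: 0.001
grasp_force: 1.1
time: 6.05
ee_pos: [0.5402, 0.0536, 0.0501]
tool_rot: [[-0.992, 0.129, -0.002], [0.129, 0.992, -0.007], [0.001, -0.008, -1.0]]
force: [-5.9, -20.7, 5.1]
opening: 0.004
grasp_force: 11.0
```

At the stop: 20 N reaction and no further travel. Back off, lift and traverse toward the bay at height.

```bash
python3 -m crank '[[0,0,0,0,0,0,1],[0,-0.014,0,0,0,0,1],[0,-0.014,0,0,0,0,1],[0,0,-0.05,0,0,0,1],[0,0,-0.08,0,0,0,1],[0,0,-0.08,0,0,0,1],[0,0,-0.08,0,0,0,1],[0,-0.06,0,0,0,0,1],[0,-0.07,0,0,0,0,1],[0,-0.07,0,0,0,0,1],[0,-0.05,0,0,0,0,1],[0,0,0,0,0,0,1]]'
python3 - <<'E'
from h import *
for c in ["wrist","scene","top"]:
    im,d=vision.snapshot(c); cv2.imwrite(f"pics/{c}2.png",im[...,::-1]); np.save(f"pics/{c}2.npy",cloud(c,d))
a=cv2.imread("pics/wrist2.png"); b=cv2.imread("pics/scene2.png")
cv2.imwrite("pics/w2.png",cv2.resize(np.hstack([a,b]),(800,300)))
E
python3 g.py "[.5215,-.094,.095]"
```

```text
time: 7.25
ee_pos: [0.524, -0.0804, 0.1959]
tool_rot: [[-0.992, 0.129, 0.002], [0.129, 0.992, -0.001], [-0.002, -0.0, -1.0]]
force: [-0.2, 0.0, 0.2]
opening: 0.007
grasp_force: 0.0
7.4 [ 0.5245 -0.0757  0.1953] [-0.1633 -0.4281 -0.1251] 0.0017015224094803748 yaw of tool y 82.9205176963772 shift tool m [ 0.0008 -0.0186  0.1003]
```

View pics/w2.png

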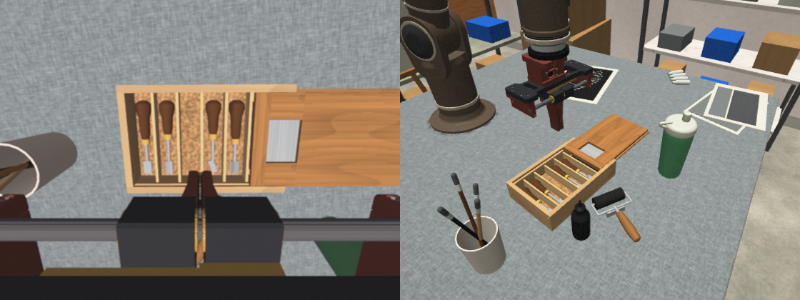

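View pics/top2.png

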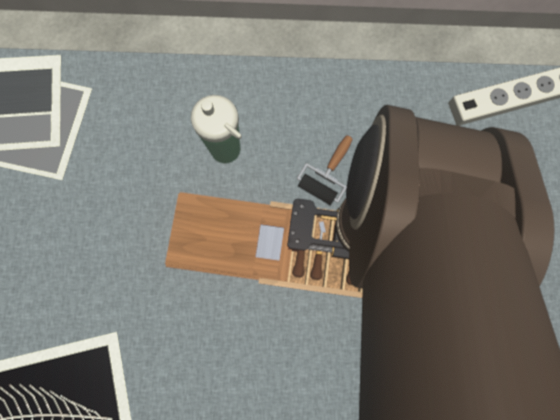

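The wrist view (left panel) shows all five bays uncovered. There are cutters at x≈145, 167, 213 and 237, and bare cork at (188,135), so the third bay (y = −26) is empty. I'll check the lid travel and the bay's position numerically.

```bash
python3 - <<'E'
from h import *
np.set_printoptions(precision=4,suppress=True)
p=vision.camera_params("top");K=np.array(p["camera_matrix"]);T=np.array(p["world_from_camera"])
im=cv2.imread("pics/top2.png"); hsv=cv2.cvtColor(im,cv2.COLOR_BGR2HSV)
m=np.zeros(im.shape[:2],bool); m[220:265,252:288]=1; m&=(hsv[...,1]<55)&(hsv[...,2]>110)
v,u=np.nonzero(m); r=np.c_[u,v,np.ones(len(u))]@np.linalg.inv(K).T@T[:3,:3].T; q=T[:3,3]+r*((.048-T[2,3])/r[:,2])[:,None]
R=cv2.minAreaRect(q[:,:2].astype(np.float32)*1000); c=np.array(R[0])/1000
O=np.array([.5247,-.0682]); ey=np.array([.125,.992]); ex=np.array([.992,-.125])
print(R,"y in box",(c-O)@ey,"moved",np.linalg.norm(c-[.5185,-.1242]))
P=np.load("pics/wrist2.npy"); b=P[...,:2]-O; X=b@ex; Y=b@ey; Z=P[...,2]
# floor pixels near world estimate: cork profile along y, near x in +-0.05
for lo in np.arange(-.08,.03,.004):
    k=(Y>lo)&(Y<lo+.004)&(abs(X+.02)<.045); print(round(lo+.002,3),k.sum(),np.percentile(Z[k],[10,50,90]) if k.sum() else "")
k=(abs(Z-.056)<.004)&(abs(Y+.03)<.1)&(abs(X)<.1); print("rim x",X[k].min(),X[k].max())
E
```

```text
((539.138671875, 40.631500244140625), (46.84495544433594, 64.72534942626953), 82.79230499267578) y in box 0.10976568222656248 moved 0.16611856684157267
-0.078 1058 [0.0196 0.0398 0.2949]
-0.074 835 [0.0103 0.2927 0.2954]
-0.07 691 [0.0106 0.2935 0.2955]
-0.066 778 [0.0256 0.2935 0.2956]
-0.062 1089 [0.0297 0.2946 0.3132]
-0.058 1614 [0.0295 0.2957 0.3161]
-0.054 1747 [0.0264 0.3041 0.3161]
-0.05 1755 [0.0112 0.3043 0.3162]
-0.046 1478 [0.2925 0.3064 0.3164]
-0.042 1936 [0.0384 0.2956 0.3161]
-0.038 1454 [0.0111 0.3065 0.3166]
-0.034 2370 [0.0117 0.3015 0.3155]
-0.03 2856 [0.2837 0.3014 0.3152]
-0.026 2869 [0.2837 0.3014 0.3152]
-0.022 2835 [0.2833 0.3014 0.3152]
-0.018 3042 [0.2102 0.3013 0.315 ]
-0.014 3122 [0.2125 0.3013 0.3149]
-0.01 2928 [0.0396 0.2995 0.3151]
-0.006 3120 [0.2105 0.301  0.3149]
-0.002 3166 [0.2048 0.3013 0.3147]
0.002 2964 [0.2186 0.3014 0.3151]
0.006 2855 [0.2824 0.3015 0.315 ]
0.01 2900 [0.0364 0.3015 0.3151]
0.014 2861 [0.283  0.3014 0.315 ]
0.018 1821 [0.0313 0.3019 0.3162]
0.022 1342 [0.011  0.3108 0.3166]
0.026 1705 [0.011  0.2952 0.3162]
0.03 1536 [0.0395 0.2955 0.3164]
rim x -0.07856662807407944 0.08187361062819712
```

```bash
python3 - <<'E'
from h import *
P=np.load("pics/wrist2.npy"); O=np.array([.5247,-.0682]); ey=np.array([.125,.992]); ex=np.array([.992,-.125])
b=P[...,:2]-O; X=b@ex; Y=b@ey; Z=P[...,2]
k=(Z<.07)&(X>-.06)&(X<-.01)
print([(round(lo*1000+1),int(1000*np.median(Z[k&(Y>lo)&(Y<lo+.002)]))) for lo in np.arange(-.13,.08,.002) if (k&(Y>lo)&(Y<lo+.002)).any()])
E
python3 g.py "[.5215,-.094,.1]"
```

```text
[(-123, 56), (-121, 57), (-119, 57), (-117, 57), (-115, 57), (-113, 39), (-111, 31), (-109, 10), (-107, 11), (-105, 28), (-103, 29), (-101, 30), (-99, 31), (-97, 31), (-95, 31), (-93, 31), (-91, 29), (-89, 26), (-87, 24), (-85, 26), (-83, 24), (-81, 39), (-79, 39), (-77, 30), (-75, 11), (-73, 10), (-71, 10), (-69, 29), (-67, 29), (-65, 30), (-63, 31), (-61, 31), (-59, 31), (-57, 31), (-55, 29), (-53, 27), (-51, 23), (-49, 10), (-47, 10), (-45, 39), (-43, 39), (-41, 34), (-39, 10), (-37, 10), (-35, 10), (-33, 10), (-31, 10), (-29, 10), (-27, 10), (-25, 11), (-23, 10), (-21, 10), (-19, 10), (-17, 11), (-15, 10), (-13, 10), (-11, 11), (-9, 11), (-7, 39), (-5, 39), (-3, 10), (-1, 10), (1, 13), (3, 22), (5, 28), (7, 29), (9, 31), (11, 31), (13, 31), (15, 31), (17, 30), (19, 28), (21, 25), (23, 11), (25, 10), (27, 19), (29, 39), (31, 39), (35, 11), (37, 10), (39, 25), (41, 28), (43, 30), (45, 31), (47, 31), (49, 31), (51, 30), (53, 30), (55, 28), (57, 28), (59, 11), (61, 10), (63, 21), (65, 39), (67, 48), (69, 57), (71, 57), (73, 57), (75, 57), (77, 57), (79, 57), (81, 57)]
7.4 [ 0.5245 -0.0757  0.1953] [-0.1633 -0.4281 -0.1251] 0.0017015224094803748 yaw of tool y 82.9205176963772 shift tool m [ 0.0008 -0.0186  0.0953]
```

Partitions at −43 and −6 mm with flat floor between them put the bay's middle at −25 mm, which matches −26. The tips go to z≈0.081, 25 mm above the rim.

```bash
python3 -m crank '[[0,-0.018,0,0,0,0,1],[0,-0.018,0,0,0,0,1],[0,0,0.05,0,0,0,1],[0,0,0.06,0,0,0,1],[0,0,0.05,0,0,0,1],[0,0,0.04,0,0,0,1],[0,0,0.028,0,0,0,1],[0,0,0,0,0,0,1],[0,0,0,0,0,0,1]]'
python3 g.py "[.5215,-.094,.081]"
```

```text
time: 8.3
ee_pos: [0.522, -0.0952, 0.0815]
tool_rot: [[-0.992, 0.125, 0.0], [0.125, 0.992, -0.0], [-0.0, -0.0, -1.0]]
force: [0.1, -0.2, 0.0]
opening: 0.007
grasp_force: 0.0
8.3 [ 0.522  -0.0952  0.0815] [ 0.1253 -0.2073  0.0149] 0.007493760452655029 yaw of tool y 82.84423882257154 shift tool m [0.0006 0.0011 0.0005]
```

Within 1 mm of the target. Hold for 2.4 s and check.

```bash
Z='[[0,0,0,0,0,0,1],[0,0,0,0,0,0,1],[0,0,0,0,0,0,1],[0,0,0,0,0,0,1],[0,0,0,0,0,0,1],[0,0,0,0,0,0,1],[0,0,0,0,0,0,1],[0,0,0,0,0,0,1],[0,0,0,0,0,0,1],[0,0,0,0,0,0,1],[0,0,0,0,0,0,1],[0,0,0,0,0,0,1]]' 
python3 -m crank '[[0,0,0,0,0,0,1],[0,0,0,0,0,0,1],[0,0,0,0,0,0,1],[0,0,0,0,0,0,1],[0,0,0,0,0,0,1],[0,0,0,0,0,0,1],[0,0,0,0,0,0,1],[0,0,0,0,0,0,1],[0,0,0,0,0,0,1],[0,0,0,0,0,0,1],[0,0,0,0,0,0,1],[0,0,0,0,0,0,1]]' | head -2
python3 -m crank '[[0,0,0,0,0,0,1],[0,0,0,0,0,0,1],[0,0,0,0,0,0,1],[0,0,0,0,0,0,1],[0,0,0,0,0,0,1],[0,0,0,0,0,0,1],[0,0,0,0,0,0,1],[0,0,0,0,0,0,1],[0,0,0,0,0,0,1],[0,0,0,0,0,0,1],[0,0,0,0,0,0,1],[0,0,0,0,0,0,1]]' | head -2
python3 - <<'E'
from h import *
a=vision.snapshot("scene")[0]; cv2.imwrite("pics/s3.png",a[...,::-1])
E
```

```text
time: 9.5
ee_pos: [0.5217, -0.0949, 0.0811]
time: 10.7
ee_pos: [0.5217, -0.095, 0.0811]
```

View pics/s3.png

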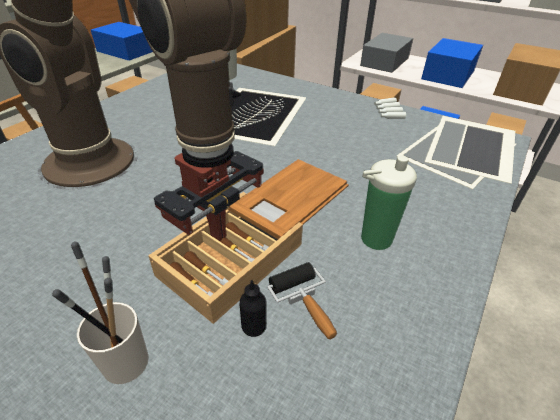

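The fingers point over the middle (empty) bay at about (218,240). The lid is open, and the surrounding things stand where they were.

```bash
python3 -c "
from workcell import arm; print(arm.sign_off())"
```

```text
the job is handed in; nothing more can be done
None
```

The lid is pushed open to its stop, and the job is handed in with the fingertips about 25 mm above the rim over the empty third bay (y = −26 mm), nothing touched there and the things around the box where they stood; no verdict came back.

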